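# Load the drop-door hot-air steriliser

## Robot

A 6-joint arm with a two-finger parallel gripper is mounted at the origin on the work surface. World frame = base frame: x ahead of the robot, y to its left, z up, the work surface at z = 0. Lengths are in mm, angles in rad, forces in N, time in s.
With the tool pointing down it reaches from about 350 to 775 mm from the base axis. Payload 7.3 kg.
Tool frame: the origin (TCP) lies between the finger pads; the fingertips stand 8 mm ahead of it and the grasp point (between the pads) lies 11 mm behind it; y points along the fingers, z is the direction in which the jaws open and shut, and the axes are right-handed (so a half turn about y gives the same grasp; the last joint's range is limited). The gripper opens to 92 mm and grips with 3 to 60 N. Pads are 19 mm wide; open, the fingers measure 130 mm over their backs; the gripper's body (75 mm by 190 mm) begins 47 mm behind the grasp point.
Start: joints at [-1.287, 0.342, 1.524, -0, 1.275, -0.146], TCP at [218.785, -477.26, 234.741] pointing down, gripper open.
Joint ranges: [-2.53, 2.53], [-0.77, 2.02], [0.04, 2.7], [-1, 4.14], [0.28, 2.66], [-3.11, 3.11]. Speed limits (rad/s): [2.57, 2.57, 3.14, 3.14, 3.14, 3.14].

## Interface

Orientations are given as [roll, pitch, yaw] about the fixed x, y, z axes, in that order (R = Rz(yaw) Ry(pitch) Rx(roll)).
In Python, from plant import bot, vision, job gives the robot as it stands. The module is installed in compiled form; this text tells all that it offers.
- The arm moves only by the tool arm_command, never from a script. Its argument "deltas" is a list of rows, each a list of 4 numbers: the shift along the tool's x, y, z in m, then the turn about the tool's y in degrees. In form: [[x, y, z, twist], ...]. A call has 1 to 5 rows; each row shifts and turns the commanded pose from where the row before left it, along the tool's axes as they then stand; what a row does not reach is not made up. A row lasts 1/10 s, in which the tool goes at most 50 mm and 8.59 degrees, less where a joint would pass 70% of its speed; a pose out of reach is approached as far as the arm can. A call is refused whole if a number of a shift passes 0.05 or a number of a turn 8.59, either way. A call with a gripper value outside its range is refused whole. "claw" is the closure in counts, from 0 (fully open) to 255 (shut), set as the call begins (left out, the last holds). The fingers move at their own pace and stop on an object; the grip force is fixed at half the most. Time passes only in rows, so rows that do not move let the fingers close. It gives the time, the measured TCP pose, the force and the opening at its end, in the units of the state.
- bot.get_obs(): the state, without advancing time (a new reading comes with each control period).
- vision.capture(name): name is "scene" or "side" or "wrist"; returns a dict with "img" (384x512x3 uint8, red, green, blue), "camera_matrix" (3x3 intrinsics, pixels), "world_to_cam" (4x4, takes a point from world to camera coordinates); the wrist camera has in their place "mount" (4x4, takes a point from camera to tool coordinates, whose origin is the TCP and whose axes are the tool frame's). Camera axes: x right, y down, z forward; pixel columns grow to the right and rows downward; lengths in mm; the calibration is good to about 2 mm. A picture is of the moment at which its call begins: read the wrist's pose just before it. There is no depth.
- job.close_job(): hands the job in, once; it reports no verdict.
Trained networks look in a picture, given as the dict that the camera call returned (one of the last four; its "shot" number tells which), for a name from the list of things; names that differ only in an ending like _2 or _b are one class to them, and where a whole thing is asked for, a point or a joint stands for the part that bears it (a point fixed in the world has none). Each returns a list of dicts, best first, with "confidence" (0 to 1); they miss things now and then, are a little off and sometimes report something else, mostly with a low value. They report only what shows in the picture. A call takes as long as a camera call. They do not tell look-alikes from the thing itself.
- vision.find_in(picture, name): "xyz" ([x, y, z] in mm, in the coordinates of the camera as it stood for that picture, good to about 4 mm: the middle of the surface that is visible of it).
- vision.regions_of(picture, name): "mask" (384x512 bool, what is visible of it).
The state is a dict: "time": time; "joint_positions": joint angles; "dq": joint speeds; "tau": joint torques, N m; "tool_pos": TCP position; "tcp_rot": TCP orientation; "contact_force": force on the tool from outside, world axes, zero at the start; "moment": the same for the moment, N m; "grip_width": finger opening in mm.
Only numpy, scipy, OpenCV 4.12 (cv2) and the standard library are available. Lean on these libraries where they do the work, as an engineer would, in place of code of your own. Each camera call takes 0.05 s, during which the arm holds its last target. There are 200 camera calls.

## Task

Load the hot-air steriliser. First pull its drop-down door fully open, which brings the shelf out; then unscrew the red cap from the clamped bottle and lift it off in the gripper. Stand the cap and every steel beaker on the shelf, all open side down as they are now, then push the door up until it is fully shut, and leave the wash bottle, the green rack and the amber bottle where they are.

Things in the scene. Friction and masses are not known exactly. Their poses are not given: they have to be found in the camera images.
- door (a joint): Angle of the steriliser's bottom-hinged door: 0 = shut, 1.4 rad = fully open, its stop. No latch; a stiff hinge (0.9 N m of friction) holds it wherever it is left; moving it takes 5 to 15 N at the bar. The shelf is linked to it and slides out 140 mm per rad, 196 mm in all. Raise a loaded door slowly. It may start slightly ajar.
- door_handle (a point): Middle of the door's level steel handle bar (12 mm thick, 180 long, along local y; end brackets). Door shut: 22 mm in front of the hinge line, 200 mm above it, 40 mm above the roof. Fully open: 201 mm in front of the hinge line, 87 mm above the bench, 48 mm free between bar and door edge. It can be pinched from above all the way; it turns in a light grip (under 20 N). x and z turn with the door.
- door_hinge (a point): Middle of the door's hinge line, 75 mm above the bench, at the lower front edge of the white steriliser (420 mm wide, 320 deep, 235 high; chamber 360 wide, opening 83 to 215 mm above the bench). The door is 400 mm wide, 145 high, 18 thick. Local y runs along the hinge line; with the door shut x points into the steriliser and z up; x and z turn with the door.
- shelf_mid (a point): Middle of the shelf's loading area, on its floor, 118 mm above the bench. The shelf is a level perforated aluminium tray with 8 mm lips; local x points into the steriliser, z up; its floor spans y -169 to 169 mm, x -56 to 128 mm. With the door fully open this point is 60 mm in front of the steriliser's front, which rises to 235 mm; with the door shut it is 136 mm inside.
- cap: Red ribbed screw cap, 54 mm across, 28 mm high, 40 g, open below. Origin: centre of its underside; z up through its top. On the bottle by a right-hand thread: anticlockwise from above undoes it, rising 7 mm a turn (2 mm of play); free after 10.4 to 11.6 rad, about 1.75 turns. It turns easily, stays where it is let go, can be taken at any yaw and cannot be pulled off straight.
- bottle_neck (a point): Centre of the rim of the clear glass bottle's mouth, 188 mm above the bench. The bottle (86 mm across, neck 45 mm across its thread) stands in a steel clamp fixed to the bench (base 140 mm square) and cannot turn. With the cap fully on, the cap's underside is 24 mm below this point and its top 4 mm above. z up.
- beaker1: One of up to four steel beakers (1 to 3 are present), standing upside down: 48 mm across, 70 mm high, with a 52 mm rim 5 mm high at the bottom, 90 g or so. Origin: centre of the underside (the rim); z up. At the start on the grey draining mat, 4 mm above the bench.
- beaker2: One of up to four steel beakers (1 to 3 are present), standing upside down: 48 mm across, 70 mm high, with a 52 mm rim 5 mm high at the bottom, 90 g or so. Origin: centre of the underside (the rim); z up. At the start on the grey draining mat, 4 mm above the bench.
- beaker3: One of up to four steel beakers (1 to 3 are present), standing upside down: 48 mm across, 70 mm high, with a 52 mm rim 5 mm high at the bottom, 90 g or so. Origin: centre of the underside (the rim); z up. At the start on the grey draining mat, 4 mm above the bench.
- beaker4: One of up to four steel beakers (1 to 3 are present), standing upside down: 48 mm across, 70 mm high, with a 52 mm rim 5 mm high at the bottom, 90 g or so. Origin: centre of the underside (the rim); z up. At the start on the grey draining mat, 4 mm above the bench.
- wash_bottle: Bystander: white plastic wash bottle, 64 mm across, 190 mm high with its bent spout. Origin: centre of the underside.
- tube_rack: Bystander: green tube rack, 55 x 120 x 45 mm. Origin: centre of the underside.
- reagent: Bystander: amber bottle with an orange cap, 60 mm across, 120 mm high. Origin: centre of the underside.
Mind the look-alikes: they are no part of the job. What is shaped like the beaker2 but pink or yellow is not meant.

How it is judged:
By the outcome, as a careful person would: the job done as asked, in the order asked, and still so for the second after the job is handed in, with the robot touching nothing.
Of beaker1, beaker2, beaker3, beaker4 only 1 to 3 are there at a start; the rules pass over those that are not, and their reading is None.
At some moment in a run one of beaker1, beaker2, beaker3, beaker4 may be knocked a few centimetres aside while the robot is not near it.
It also fails if it takes over 210 s, if anything falls off the work surface, if the arm or the gripper's body presses on something with over 40 N, if the wrist force passes 120 N, or if a joint passes its speed limit or range.

## Working session

There is one attempt and no reset: what is moved stays moved. The work goes in short steps, Python scripts to look and compute and a tool call to move; the robot and the scene stay as the last step left them, time stands still between calls to the robot, and variables do not carry over. Pictures are saved under pics/ and viewed, about 12 in all and at most 16, crops included, and the job is handed in when it is done.

Besides the shell and the picture viewer there is one more tool, called after "Request:" as name(argument=value, ...) on one line, values as JSON. arm_command: Moves the arm, as the interface text tells. Its arguments: {"type":"object","properties":{"deltas":{"type":"array","items":{"type":"array","items":{"type":"number"}}},"claw":{"type":"number"}},"required":["deltas"]}

```bash
mkdir -p pics; cat > h.py <<'E'
import numpy as np, cv2
from scipy.spatial.transform import Rotation as R
from plant import bot, vision, job
def tool():
    o=bot.get_obs(); T=np.eye(4); r=np.array(o["tcp_rot"],float)
    T[:3,:3]=R.from_euler('xyz',r).as_matrix() if r.size==3 else r
    T[:3,3]=o["tool_pos"]; return T
def cap(n):
    T=tool(); p=vision.capture(n)
    p["c2w"]=T@np.array(p["mount"]) if n=="wrist" else np.linalg.inv(np.array(p["world_to_cam"])); return p
def find(p,name,mn=0.2):
    out=[]
    for d in vision.find_in(p,name):
        if d["confidence"]>mn:
            x=np.array(d["xyz"]); K=np.array(p["camera_matrix"]); u=K@x; 
            out.append((round(d["confidence"],2),(p["c2w"]@np.r_[x,1])[:3].round(0),(u[:2]/u[2]).round(0)))
    return out
def ray(p,u,v,z):
    d=p["c2w"][:3,:3]@np.linalg.inv(np.array(p["camera_matrix"]))@np.array([u,v,1.]); o=p["c2w"][:3,3]
    return o+d*(z-o[2])/d[2]
def proj(p,X):
    c=np.linalg.inv(p["c2w"])@np.r_[X,1]; u=np.array(p["camera_matrix"])@c[:3]; return u[:2]/u[2]
def save(p,n): cv2.imwrite("pics/"+n,cv2.cvtColor(p["img"],cv2.COLOR_RGB2BGR))
def delta(target,rot=None):
    T=tool(); return (T[:3,:3].T@(np.array(target)-T[:3,3])/1000).round(4)
E
python3 - <<'E'
from h import *
o=bot.get_obs(); print(o["tcp_rot"],o["contact_force"],o["grip_width"]); print(tool().round(3))
for n in ("scene","side"):
    p=cap(n); save(p,n+"0.png"); print(n,p["c2w"][:3,3].round())
    for k in ("door_handle","door_hinge","shelf_mid","cap","bottle_neck","beaker1","wash_bottle","tube_rack","reagent"):
        for f in find(p,k): print(k,*f)
a=cv2.imread("pics/scene0.png");b=cv2.imread("pics/side0.png")
E
```

```text
[-1.57234588e+00  2.13565267e-04 -2.71178681e+00] [-0.26463852  1.10225793 -0.18775631] 91.91789152419948
[[-9.09000e-01 -0.00000e+00  4.17000e-01  2.18661e+02]
 [-4.17000e-01  1.00000e-03 -9.09000e-01 -4.76855e+02]
 [-0.00000e+00 -1.00000e+00 -2.00000e-03  2.34034e+02]
 [ 0.00000e+00  0.00000e+00  0.00000e+00  1.00000e+00]]
scene [1247. -364.  811.]
door_handle 0.74 [382. 503.  60.] [331. 166.]
door_handle 0.63 [ 641. -169.  206.] [190. 244.]
door_hinge 0.91 [ 642. -168.  207.] [190. 244.]
cap 0.7 [479. 105.  48.] [255. 217.]
cap 0.62 [667. 178. 192.] [314. 206.]
bottle_neck 0.81 [675. 151.  69.] [304. 244.]
bottle_neck 0.51 [ 641. -171.  203.] [189. 245.]
beaker1 0.95 [707. 320.  48.] [355. 235.]
beaker1 0.83 [305. 192.  46.] [250. 183.]
beaker1 0.8 [447. 357.  51.] [311. 187.]
beaker1 0.75 [211. 268.  45.] [255. 165.]
beaker1 0.58 [297. 323.  45.] [279. 172.]
wash_bottle 0.82 [790. 102.  98.] [318. 271.]
wash_bottle 0.46 [590. 433.  43.] [355. 204.]
tube_rack 0.68 [590. 433.  44.] [355. 204.]
reagent 0.82 [386. 503.  63.] [331. 166.]
side [1.000e+00 1.139e+03 7.990e+02]
door_handle 0.85 [ 544. -152.  161.] [279. 159.]
door_hinge 0.67 [ 542. -148.  159.] [279. 160.]
shelf_mid 0.82 [ 572. -386.  115.] [298. 145.]
shelf_mid 0.69 [649. 199. 186.] [188. 192.]
shelf_mid 0.52 [ 543. -152.  158.] [279. 160.]
shelf_mid 0.4 [354. 540.  75.] [222. 350.]
cap 0.72 [648. 203. 183.] [187. 193.]
bottle_neck 0.59 [628. 222.  55.] [192. 240.]
beaker1 0.91 [453. 127.  49.] [266. 241.]
beaker1 0.91 [288. 221.  50.] [311. 278.]
beaker1 0.91 [279. 356.  47.] [294. 314.]
beaker1 0.85 [682. 344.  45.] [148. 262.]
beaker1 0.68 [192. 298.  51.] [340. 310.]
beaker1 0.64 [429. 380.  52.] [229. 298.]
wash_bottle 0.84 [767. 141. 101.] [166. 200.]
wash_bottle 0.58 [427. 382.  50.] [229. 300.]
tube_rack 0.79 [564. 468.  41.] [157. 307.]
reagent 0.55 [358. 537.  72.] [221. 349.]
```

```bash
python3 - <<'E'
import cv2
for n in("scene0","side0"):
    cv2.imwrite(f"pics/{n}b.png",cv2.resize(cv2.imread(f"pics/{n}.png"),(800,600),interpolation=cv2.INTER_CUBIC))
E
```

```text
(no output)
```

View pics/scene0b.png

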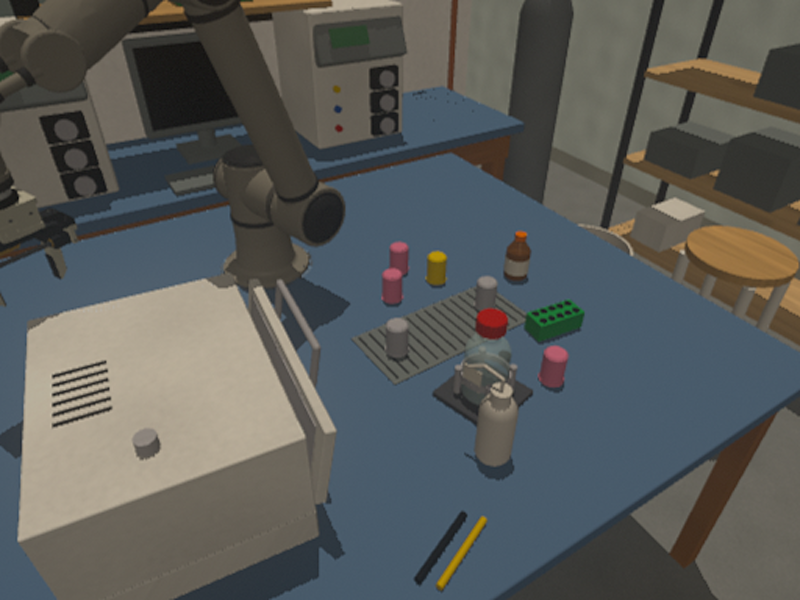

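View pics/side0b.png

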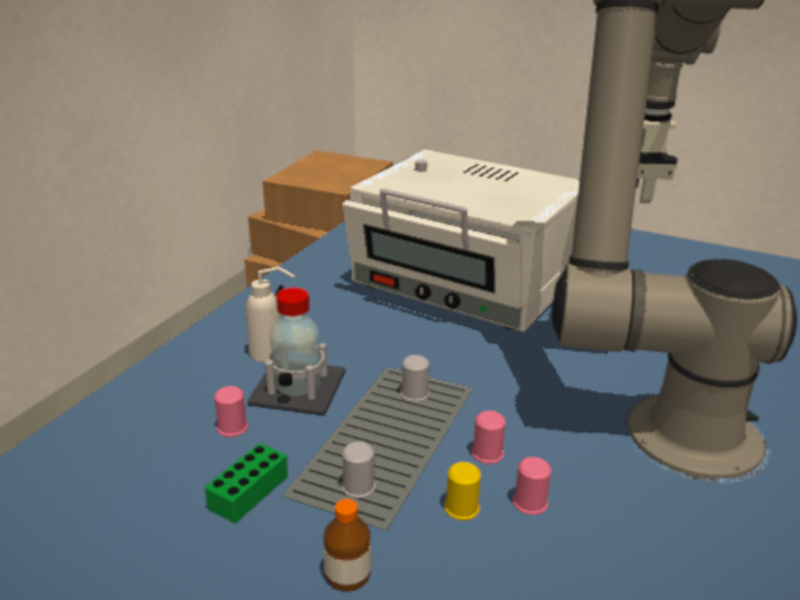

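```bash
python3 - <<'E'
import cv2,numpy as np
a=cv2.imread("pics/scene0.png")[170:330,140:220]; b=cv2.imread("pics/side0.png")[90:220,215:375]
a=cv2.resize(a,None,fx=3.75,fy=3.75,interpolation=cv2.INTER_CUBIC); b=cv2.resize(b,None,fx=3,fy=3,interpolation=cv2.INTER_CUBIC)
c=np.zeros((600,800,3),np.uint8); c[:a.shape[0],:a.shape[1]]=a; c[:b.shape[0],310:310+b.shape[1]]=b
cv2.imwrite("pics/crop1.png",c)
E
```

```text
(no output)
```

View pics/crop1.png

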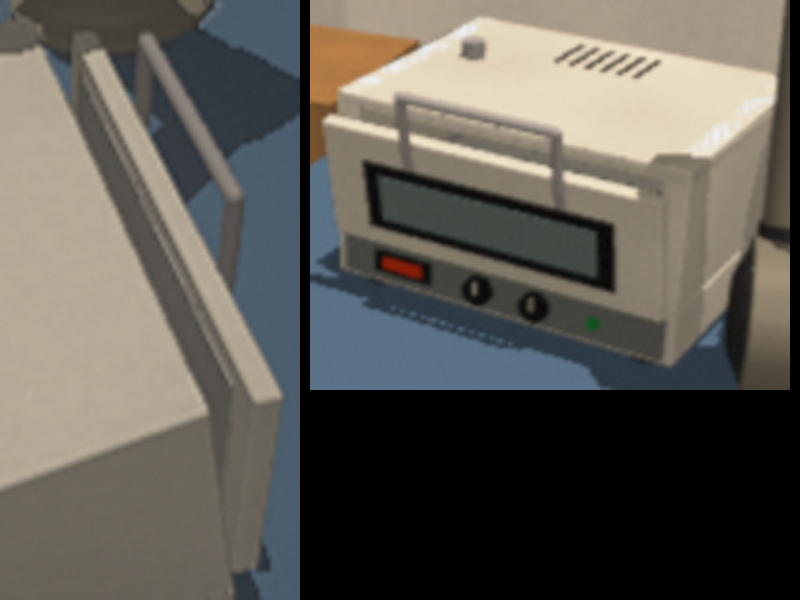

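```bash
cat >> h.py <<'E'
def tri(obs):
    A=[];b=[]
    for p,(u,v) in obs:
        P=np.array(p["camera_matrix"])@np.linalg.inv(p["c2w"])[:3]
        for r,c in((0,u),(1,v)): q=P[r]-c*P[2]; A.append(q[:3]);b.append(-q[3])
    return np.linalg.lstsq(np.array(A),np.array(b),rcond=None)[0]
E
python3 - <<'E'
from h import *
s=cap("scene"); d=cap("side")
def sp(x,y): return (s,(140+x/3.75,170+y/3.75))
def dp(x,y): return (d,(215+(x-310)/3,90+y/3))
for a,b in(((147,40),(402,100)),((235,193),(557,133))[::1],):
    pass
e1=tri([sp(235,193),dp(402,100)]); e2=tri([sp(147,40),dp(557,133)])
print("bar",e1.round(),e2.round(),np.linalg.norm(e1-e2),(e1+e2)/2)
c1=ray(*sp(207,412)[:1],*sp(207,412)[1],235);c2=ray(s,*sp(40,50)[1],235); print("roof front",c1.round(),c2.round(),np.linalg.norm(c1-c2))
for q,z in(((343,270),3),((670,362),3),((345,235),75),((665,320),75)): print(q,ray(d,*dp(*q)[1],z).round())
def mid(p,n,k): return find(p,n)
for n in ("cap","beaker1"):
  for p in(s,d):
    for r in vision.regions_of(p,n):
        if r["confidence"]<.3: continue
        m=np.array(r["mask"]); ys,xs=np.nonzero(m); c=p["img"][m].mean(0).round(); 
        # top-most face & bottom-most rows
        print(n,p is s,round(r["confidence"],2),"cen",xs.mean().round(1),ys.mean().round(1),"box",xs.min(),xs.max(),ys.min(),ys.max(),c, "axis@z", ray(p,xs.mean(),ys.mean(),39 if n!="cap" else 178).round(0))
E
```

```text
bar [ 650. -135.  264.] [ 475. -120.  266.] 176.30702621033942 [ 562.56918525 -127.75661542  265.25365106]
roof front [ 770. -210.  235.] [ 402. -177.  235.] 369.3750148794846
(343, 270) [ 770. -218.    3.]
(670, 362) [ 359. -192.    3.]
(345, 235) [ 741. -172.   75.]
(665, 320) [ 357. -150.   75.]
cap True 0.77 cen 314.0 207.4 box 304 324 198 217 [118.  35.  33.] axis@z [659. 186. 178.]
cap False 0.66 cen 187.1 192.3 box 177 197 183 201 [159.  18.  12.] axis@z [657. 191. 178.]
beaker1 True 0.83 cen 353.6 234.9 box 344 362 222 247 [119.  67.  77.] axis@z [698. 326.  39.]
beaker1 True 0.77 cen 253.5 216.4 box 246 261 204 228 [94. 90. 86.] axis@z [465. 109.  39.]
beaker1 True 0.75 cen 278.5 171.7 box 272 285 161 182 [114.  95.  25.] axis@z [288. 327.  39.]
beaker1 True 0.71 cen 254.8 164.2 box 249 260 155 174 [118.  67.  77.] axis@z [196. 277.  39.]
beaker1 True 0.69 cen 310.2 188.0 box 303 317 177 198 [94. 88. 84.] axis@z [435. 365.  39.]
beaker1 True 0.52 cen 250.4 183.3 box 244 257 173 194 [115.  66.  75.] axis@z [300. 196.  39.]
beaker1 False 0.9 cen 264.7 241.5 box 256 273 227 256 [133. 125. 118.] axis@z [462. 117.  39.]
beaker1 False 0.79 cen 340.4 310.7 box 329 351 293 328 [173.  86. 100.] axis@z [193. 289.  39.]
beaker1 False 0.77 cen 147.0 262.8 box 137 157 247 278 [174.  88. 102.] axis@z [687. 343.  39.]
beaker1 False 0.74 cen 295.6 313.8 box 285 306 296 332 [174. 140.   4.] axis@z [279. 344.  39.]
beaker1 False 0.65 cen 312.1 279.6 box 301 322 263 296 [170.  87. 101.] axis@z [289. 213.  39.]
beaker1 False 0.57 cen 228.3 300.5 box 217 239 282 318 [134. 125. 117.] axis@z [434. 374.  39.]
```

Request:
arm_command(deltas=[[0,-0.042,0,0],[0,-0.042,0,7.4],[0,-0.042,0,7.4],[0,0,0,7.4],[0,0,0,7.4]], claw=0)

```text
time: 1.8
tool_pos: [218.9, -477.6, 362.3]
tcp_rot: [-1.568, 0.001, 3.049]
contact_force: [0.6, -0.5, -0.5]
grip_width: 91.6
```

Request:
arm_command(deltas=[[-0.026,0,-0.0315,0],[-0.026,0,-0.0315,0],[-0.026,0,-0.0315,0],[-0.026,0,-0.0315,0],[-0.026,0,-0.0315,0]])

```text
time: 2.3
tool_pos: [362.8, -330.3, 360.9]
tcp_rot: [-1.571, 0.0, 3.054]
contact_force: [0.7, -0.7, -0.0]
grip_width: 91.8
```

Request:
arm_command(deltas=[[-0.026,0,-0.0315,0],[-0.026,0,-0.0315,0],[-0.026,0,-0.0315,0],[-0.026,0,-0.0315,0],[-0.026,0,-0.0315,0]])

```text
time: 2.8
tool_pos: [506.1, -184.6, 360.9]
tcp_rot: [-1.57, 0.0, 3.055]
contact_force: [-0.1, -0.7, -0.3]
grip_width: 91.6
```

Request:
arm_command(deltas=[[-0.026,0,-0.0315,0],[-0.026,0,-0.0315,0],[0,0,0,0]])

```text
time: 3.1
tool_pos: [564.8, -124.0, 359.8]
tcp_rot: [-1.572, -0.0, 3.06]
contact_force: [-0.4, -0.2, -0.2]
grip_width: 91.9
```

```bash
python3 - <<'E'
from h import *
print(tool().round(3),bot.get_obs()["joint_positions"])
p=cap("wrist"); print(p["mount"].round(2) if hasattr(p["mount"],"round") else p["mount"])
for k in("door_handle","door_hinge","cap","beaker1"): print(k,find(p,k))
i=cv2.resize(p["img"],(800,600),interpolation=cv2.INTER_CUBIC); cv2.imwrite("pics/w1.png",i[:,:,::-1])
print(proj(p,[562,-128,265])*1.5625)
E
```

```text
[[-9.97000e-01 -0.00000e+00 -8.20000e-02  5.64773e+02]
 [ 8.20000e-02  2.00000e-03 -9.97000e-01 -1.24031e+02]
 [ 0.00000e+00 -1.00000e+00 -2.00000e-03  3.59780e+02]
 [ 0.00000e+00  0.00000e+00  0.00000e+00  1.00000e+00]] [-3.49524393e-01  3.87872888e-01  1.11763956e+00  1.53729338e-03
  1.63666275e+00  1.30324098e+00]
[[   0.      0.96    0.29  -79.04]
 [  -0.     -0.29    0.96 -150.65]
 [   1.     -0.      0.      0.37]
 [   0.      0.      0.      1.  ]]
door_handle [(0.66, array([ 594., -154.,  215.]), array([291., 138.]))]
door_hinge [(0.94, array([ 593., -154.,  218.]), array([292., 140.]))]
cap []
beaker1 [(0.68, array([470., 102.,  66.]), array([107., 224.]))]
[415.25129033 302.73885472]
```

View pics/w1.png

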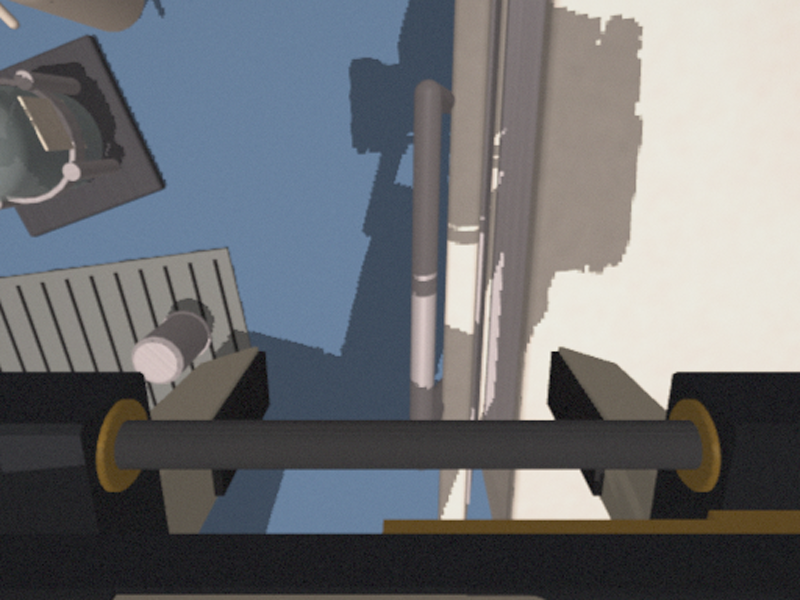

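```bash
python3 - <<'E'
from h import *
p=cap("wrist"); k=1.5625
s=cap("scene"); d=cap("side")
w1=(p,(428/k,88/k)); e1=tri([w1,(s,(202.7,221.5)),(d,(245.7,123.3))]); print("end1",e1.round(1))
for z in(262,265,268):
    print(z,ray(p,428/k,88/k,z).round(1),ray(p,422.5/k,320/k,z).round(1), ray(p,421.5/k,400/k,z).round(1))
E
```

```text
end1 [ 653.9 -140.6  263.8]
262 [ 656.3 -146.6  262. ] [ 548.3 -135.5  262. ] [ 504.  -131.4  262. ]
265 [ 656.1 -146.5  265. ] [ 549.4 -135.5  265. ] [ 505.6 -131.4  265. ]
268 [ 655.9 -146.4  268. ] [ 550.5 -135.5  268. ] [ 507.3 -131.5  268. ]
```

Request:
arm_command(deltas=[[0,0,0.0125,0],[0,0.03,0,0],[0,0.03,0,0],[0,0.03,0,0],[0,0.015,0,0]], claw=116)

```text
time: 4.0
tool_pos: [559.9, -141.1, 253.0]
tcp_rot: [-1.572, -0.004, 3.054]
contact_force: [-0.4, -0.0, -0.4]
grip_width: 56.5
```

Request:
arm_command(deltas=[[0,0,0,0],[0,0,0,0],[0,0,0,0],[0,0,0,0],[0,0,0,0]], claw=255)

```text
time: 4.5
tool_pos: [562.2, -138.6, 257.8]
tcp_rot: [-1.573, 0.003, 3.056]
contact_force: [-0.3, 6.9, 5.2]
grip_width: 16.4
```

Request:
arm_command(deltas=[[0,0,0,0],[0,0,0,0],[0,0,0,0]])

```text
time: 4.8
tool_pos: [562.2, -138.6, 257.9]
tcp_rot: [-1.573, 0.004, 3.056]
contact_force: [-0.1, 6.6, 4.6]
grip_width: 11.1
```

Request:
arm_command(deltas=[[0,0.0043,-0.0133,0],[0,0.0053,-0.0131,0],[0,0.0061,-0.0126,0],[0,0.007,-0.0121,0],[0,0.0079,-0.0116,0]])

```text
time: 5.3
tool_pos: [568.0, -77.3, 228.8]
tcp_rot: [-1.57, 0.006, 3.055]
contact_force: [-2.9, 1.6, 12.3]
grip_width: 11.2
```

Request:
arm_command(deltas=[[0,0,0,0],[0,0,0,0]])

```text
time: 5.5
tool_pos: [568.1, -75.4, 227.5]
tcp_rot: [-1.574, 0.005, 3.056]
contact_force: [2.1, 9.7, 6.3]
grip_width: 10.9
```

Request:
arm_command(deltas=[[0,0.0086,-0.0111,0],[0,0.0094,-0.0104,0],[0,0.0101,-0.0098,0],[0,0.0108,-0.009,0],[0,0.0113,-0.0082,0]])

```text
time: 6.0
tool_pos: [572.7, -26.7, 178.4]
tcp_rot: [-1.574, 0.007, 3.056]
contact_force: [-1.1, 10.9, 13.5]
grip_width: 11.3
```

Request:
arm_command(deltas=[[0,0.0119,-0.0075,0],[0,0.0124,-0.0066,0],[0,0.0128,-0.0057,0],[0,0.0132,-0.0048,0]])

```text
time: 6.4
tool_pos: [575.2, -0.2, 127.6]
tcp_rot: [-1.577, 0.006, 3.055]
contact_force: [0.9, 19.3, 12.0]
grip_width: 10.8
```

Request:
arm_command(deltas=[[0,0.0135,-0.0038,0],[0,0.0137,-0.0029,0],[0,0.0139,-0.002,0]])

```text
time: 6.7
tool_pos: [576.1, 10.1, 85.8]
tcp_rot: [-1.58, 0.006, 3.055]
contact_force: [3.4, 28.5, 7.7]
grip_width: 10.8
```

Request:
arm_command(deltas=[[0,0.006,-0.0005,0],[0,0.005,-0.0003,0],[0,0,0,0],[0,0,0,0]])

```text
time: 7.1
tool_pos: [576.1, 11.5, 73.7]
tcp_rot: [-1.58, 0.005, 3.055]
contact_force: [7.2, 31.5, -2.1]
grip_width: 11.5
```

Request:
arm_command(deltas=[[0,0.004,-0.003,0],[0,0.004,0,0],[0,0,0,0],[0,0,0,0]])

```text
time: 7.5
tool_pos: [576.3, 11.8, 68.8]
tcp_rot: [-1.575, 0.006, 3.056]
contact_force: [-2.5, 23.8, 22.0]
grip_width: 10.9
```

```bash
python3 - <<'E'
from h import *
p=cap("side"); i=cv2.resize(p["img"][80:300,80:400],(800,550),interpolation=cv2.INTER_CUBIC); cv2.imwrite("pics/s2.png",i[:,:,::-1])
E
```

```text
(no output)
```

View pics/s2.png

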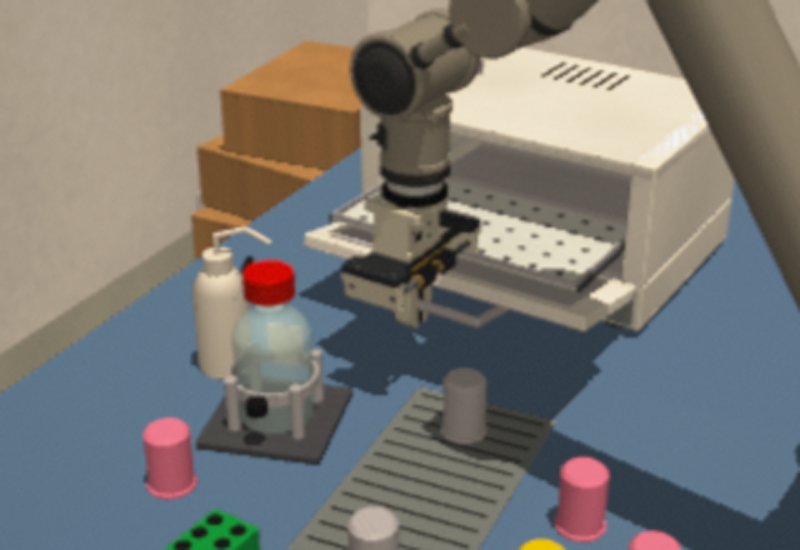

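Request:
arm_command(deltas=[[0,0,0,0],[0,0,0,0],[0,0,0,0],[0,-0.02,0,0],[0,-0.04,0,0]], claw=144)

```text
time: 8.05
tool_pos: [573.0, 7.7, 123.8]
tcp_rot: [-1.571, -0.004, 3.055]
contact_force: [0.8, -0.7, -0.1]
grip_width: 39.6
```

Request:
arm_command(deltas=[[0,-0.04,0,0],[0,-0.04,0,0],[0,-0.04,0,0],[0,-0.036,0,0],[-0.013,0,-0.0366,0]])

```text
time: 8.55
tool_pos: [592.3, 39.9, 288.4]
tcp_rot: [-1.569, 0.013, 3.05]
contact_force: [1.8, 0.3, -0.5]
grip_width: 39.7
```

Request:
arm_command(deltas=[[-0.013,0,-0.0366,0],[-0.013,0,-0.0366,0],[-0.013,0,-0.0366,0],[-0.013,0,-0.0366,0],[0,0,0,0]], claw=0)

```text
time: 9.05
tool_pos: [655.6, 188.8, 280.2]
tcp_rot: [-1.572, 0.001, 3.059]
contact_force: [-0.3, -0.6, -0.1]
grip_width: 75.2
```

Request:
arm_command(deltas=[[0,0,0,0],[0,0,0,0]])

```text
time: 9.25
tool_pos: [654.8, 183.4, 281.2]
tcp_rot: [-1.57, 0.001, 3.054]
contact_force: [-0.1, 0.3, 0.2]
grip_width: 90.1
```

```bash
python3 - <<'E'
from h import *
print(tool().round(3),bot.get_obs()["joint_positions"])
p=cap("wrist")
for k in("door_handle","shelf_mid","cap","beaker1"): print(k,find(p,k))
for r in vision.regions_of(p,"cap"):
    m=np.array(r["mask"]); ys,xs=np.nonzero(m); print(r["confidence"],xs.min(),xs.max(),ys.min(),ys.max(),xs.mean(),ys.mean(),[ray(p,xs.mean(),ys.mean(),z).round(1) for z in(185,192)])
s=cap("scene")
for k in("cap","beaker1","door_handle"): print(k,find(s,k))
i=cv2.resize(p["img"],(800,600),interpolation=cv2.INTER_CUBIC); cv2.imwrite("pics/w2.png",i[:,:,::-1])
E
```

```text
[[-9.96000e-01  1.00000e-03 -8.70000e-02  6.54780e+02]
 [ 8.70000e-02 -0.00000e+00 -9.96000e-01  1.83415e+02]
 [-1.00000e-03 -1.00000e+00  0.00000e+00  2.81160e+02]
 [ 0.00000e+00  0.00000e+00  0.00000e+00  1.00000e+00]] [ 1.60778409e-01  6.23145925e-01  9.37690711e-01 -5.55150196e-04
  1.57998669e+00  1.81900311e+00]
door_handle [(0.31, array([763., 124., 130.]), array([321.,  38.]))]
shelf_mid []
cap [(0.62, array([659., 186., 192.]), array([255., 187.]))]
beaker1 [(0.88, array([693., 320.,  72.]), array([128., 134.])), (0.84, array([445., 352.,  60.]), array([146., 324.])), (0.82, array([464., 116.,  74.]), array([328., 305.]))]
0.76 219 291 147 222 255.165779115536 184.66959944431582 [array([659.5, 186.7, 185. ]), array([661.6, 186.4, 192. ])]
cap [(0.62, array([664., 178., 191.]), array([313., 206.]))]
beaker1 [(0.9, array([706., 320.,  48.]), array([354., 235.])), (0.75, array([305., 191.,  45.]), array([250., 183.])), (0.69, array([212., 271.,  46.]), array([256., 165.])), (0.68, array([478., 105.,  53.]), array([255., 216.])), (0.64, array([295., 324.,  47.]), array([279., 171.])), (0.6, array([446., 354.,  53.]), array([310., 187.]))]
door_handle [(0.67, array([730., -81.,  90.]), array([243., 287.]))]
```

View pics/w2.png

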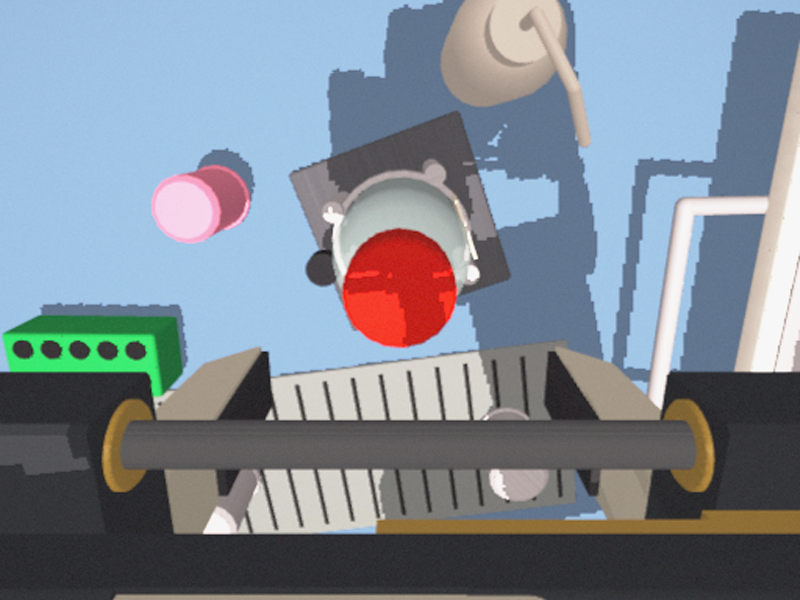

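Request:
arm_command(deltas=[[-0.0049,0,-0.004,0],[0,0,0,8.4],[0,0,0,8.4],[0,0,0,8.4],[0,0,0,8.4]])

```text
time: 10.25
tool_pos: [660.3, 188.1, 280.3]
tcp_rot: [-1.571, 0.0, 2.462]
contact_force: [0.7, 0.3, -0.0]
grip_width: 91.9
```

Request:
arm_command(deltas=[[0,0.02,0,8.4],[0,0.02,0,8.4],[0,0.02,0,8.4],[0,0.02,0,8.4],[0,0.02,0,0]])

```text
time: 10.75
tool_pos: [660.3, 188.1, 179.6]
tcp_rot: [-1.571, 0.0, 1.878]
contact_force: [-0.1, -0.2, 0.2]
grip_width: 91.9
```

Request:
arm_command(deltas=[[0,0.01,0,0],[0,0,0,0],[0,0,0,0]])

```text
time: 11.05
tool_pos: [660.5, 188.0, 171.2]
tcp_rot: [-1.572, 0.0, 1.882]
contact_force: [0.5, 0.1, 0.1]
grip_width: 91.8
```

```bash
python3 - <<'E'
from h import *
print(tool().round(3),bot.get_obs()["joint_positions"],bot.get_obs()["contact_force"])
p=cap("wrist")
for r in vision.regions_of(p,"cap"):
    m=np.array(r["mask"]); ys,xs=np.nonzero(m); print(r["confidence"],xs.min(),xs.max(),ys.min(),ys.max(),[ray(p,xs.mean(),ys.mean(),z).round(1) for z in(185,192)])
print(find(p,"cap"))
E
```

```text
[[-3.06000e-01  1.00000e-03 -9.52000e-01  6.60529e+02]
 [ 9.52000e-01  0.00000e+00 -3.06000e-01  1.87961e+02]
 [-0.00000e+00 -1.00000e+00 -1.00000e-03  1.71225e+02]
 [ 0.00000e+00  0.00000e+00  0.00000e+00  1.00000e+00]] [ 1.65783740e-01  6.91980050e-01  1.10754665e+00 -6.64474269e-05
  1.34099126e+00  2.99588996e+00] [0.45472028 0.09217528 0.11857956]
0.62 206 328 192 321 [array([661. , 179.4, 185. ]), array([662.2, 176. , 192. ])]
[(0.84, array([659., 173., 189.]), array([277., 240.])), (0.36, array([669., 157.,  70.]), array([264., 147.]))]
```

Request:
arm_command(deltas=[[0,0,0,0],[0,0,0,0],[0,0,0,0],[0,0,0,0],[0,0,0,0]], claw=255)

```text
time: 11.7
tool_pos: [659.8, 187.7, 170.5]
tcp_rot: [-1.57, 0.0, 1.882]
contact_force: [-5.4, -2.1, 0.6]
grip_width: 56.5
```

Request:
arm_command(deltas=[[0,0,0,0],[0,0,0,0]])

```text
time: 11.9
tool_pos: [658.9, 187.4, 170.4]
tcp_rot: [-1.568, 0.0, 1.882]
contact_force: [-5.3, -1.2, 2.8]
grip_width: 53.8
```

Request:
arm_command(deltas=[[0,0,0.0015,0],[0,-0.0002,0,-8.5],[0,-0.0002,0,-8.5],[0,-0.0002,0,-8.5],[0,-0.0002,0,-8.5]])

```text
time: 12.4
tool_pos: [658.8, 187.4, 171.2]
tcp_rot: [-1.571, 0.0, 2.481]
contact_force: [-0.3, -1.0, -0.1]
grip_width: 54.0
```

Request:
arm_command(deltas=[[0,-0.0002,0,-8.5],[0,-0.0002,0,-8.5],[0,-0.0001,0,-8.5],[0,-0.0001,0,-8.5],[0,-0.0002,0,-8.5]])

```text
time: 12.9
tool_pos: [658.8, 187.4, 171.9]
tcp_rot: [-1.571, 0.001, -3.06]
contact_force: [-1.2, -0.6, 0.0]
grip_width: 54.0
```

Request:
arm_command(deltas=[[0,0,0,0],[0,0,0,0]])

```text
time: 13.1
tool_pos: [658.7, 187.4, 172.0]
tcp_rot: [-1.571, 0.0, -3.07]
contact_force: [-0.6, 0.5, -0.8]
grip_width: 54.1
```

```bash
python3 - <<'E'
from h import *
print(tool().round(3),bot.get_obs()["joint_positions"],bot.get_obs()["contact_force"],bot.get_obs()["moment"])
E
```

```text
[[-9.97000e-01  0.00000e+00  7.10000e-02  6.58706e+02]
 [-7.10000e-02  0.00000e+00 -9.97000e-01  1.87361e+02]
 [-0.00000e+00 -1.00000e+00  0.00000e+00  1.72025e+02]
 [ 0.00000e+00  0.00000e+00  0.00000e+00  1.00000e+00]] [ 1.65345551e-01  6.88047470e-01  1.11278170e+00 -4.26508670e-05
  1.34040800e+00  1.66467250e+00] [-0.62128653  0.49842877 -0.76495827] [0.08333621 0.0195888  0.00273039]
```

Request:
arm_command(deltas=[[0,-0.00016,0,-8.5],[0,-0.00016,0,-8.5],[0,-0.00016,0,-8.5],[0,-0.00016,0,-8.5],[0,-0.00016,0,-8.5]])

```text
time: 13.6
tool_pos: [658.7, 187.4, 172.8]
tcp_rot: [-1.571, 0.0, -2.322]
contact_force: [0.4, 0.5, 0.2]
grip_width: 54.2
```

Request:
arm_command(deltas=[[0,-0.00016,0,-8.5],[0,-0.00016,0,-8.5],[0,-0.00016,0,-8.5],[0,-0.00016,0,-8.5],[0,-0.00016,0,-8.5]])

```text
time: 14.1
tool_pos: [658.6, 187.4, 173.6]
tcp_rot: [-1.571, 0.0, -1.58]
contact_force: [0.2, 1.0, -0.9]
grip_width: 54.0
```

Request:
arm_command(deltas=[[0,-0.00016,0,-8.5],[0,-0.00016,0,-8.5],[0,-0.00016,0,-8.5],[0,-0.00016,0,-8.5],[0,-0.00016,0,-8.5]])

```text
time: 14.6
tool_pos: [658.5, 187.5, 174.4]
tcp_rot: [-1.571, 0.0, -0.838]
contact_force: [-1.6, 1.7, -0.4]
grip_width: 53.9
```

Request:
arm_command(deltas=[[0,-0.00016,0,-8.5],[0,-0.00016,0,-8.5],[0,-0.00016,0,-8.5],[0,-0.00016,0,-8.5],[0,-0.00016,0,-8.5]])

```text
time: 15.1
tool_pos: [658.4, 187.6, 175.2]
tcp_rot: [-1.571, 0.0, -0.097]
contact_force: [-1.9, 0.6, 0.3]
grip_width: 54.0
```

Request:
arm_command(deltas=[[0,-0.00016,0,-8.5],[0,-0.00016,0,-8.5],[0,-0.00016,0,-8.5],[0,-0.00016,0,-8.5],[0,-0.00016,0,-8.5]])

```text
time: 15.6
tool_pos: [658.4, 187.4, 175.9]
tcp_rot: [-1.571, 0.0, 0.645]
contact_force: [-1.4, 0.1, 0.0]
grip_width: 53.6
```

Request:
arm_command(deltas=[[0,-0.00016,0,-8.5],[0,-0.00016,0,-8.5],[0,-0.00016,0,-8.5],[0,-0.00016,0,-8.5],[0,-0.00016,0,-8.5]])

```text
time: 16.1
tool_pos: [658.6, 187.4, 176.8]
tcp_rot: [-1.571, 0.0, 1.387]
contact_force: [-0.1, -0.1, -0.9]
grip_width: 54.3
```

Request:
arm_command(deltas=[[0,0,0,0],[0,0,0,0],[0,0,0,0],[0,0,0,0]], claw=20)

```text
time: 16.5
tool_pos: [658.6, 187.3, 176.9]
tcp_rot: [-1.571, 0.0, 1.382]
contact_force: [-0.1, -0.3, 0.1]
grip_width: 81.0
```

```bash
python3 - <<'E'
from h import *
print(tool().round(3),bot.get_obs()["joint_positions"],bot.get_obs()["contact_force"],bot.get_obs()["moment"])
E
```

```text
[[ 1.88000e-01  0.00000e+00 -9.82000e-01  6.58626e+02]
 [ 9.82000e-01 -0.00000e+00  1.88000e-01  1.87325e+02]
 [-0.00000e+00 -1.00000e+00 -0.00000e+00  1.76929e+02]
 [ 0.00000e+00  0.00000e+00  0.00000e+00  1.00000e+00]] [ 1.65324703e-01  6.84514737e-01  1.10582917e+00 -6.89795487e-05
  1.35110611e+00 -2.78755065e+00] [-0.05166574 -0.31510707  0.06306389] [ 0.09889795 -0.00898979  0.01568745]
```

Request:
arm_command(deltas=[[0,0,0,8.5],[0,0,0,8.5],[0,0,0,8.5],[0,0,0,8.5],[0,0,0,8.5]])

```text
time: 17.0
tool_pos: [658.6, 187.4, 176.9]
tcp_rot: [-1.571, -0.0, 0.635]
contact_force: [0.6, -0.4, -0.2]
grip_width: 84.7
```

Request:
arm_command(deltas=[[0,0,0,8.5],[0,0,0,8.5],[0,0,0,8.5],[0,0,0,8.5],[0,0,0,8.5]])

```text
time: 17.5
tool_pos: [658.6, 187.3, 176.9]
tcp_rot: [-1.571, -0.0, -0.107]
contact_force: [-0.5, 0.1, 0.9]
grip_width: 84.9
```

Request:
arm_command(deltas=[[0,0,0,8.5],[0,0,0,8.5],[0,0,0,8.5],[0,0,0,8.5],[0,0,0,8.5]])

```text
time: 18.0
tool_pos: [658.6, 187.3, 176.9]
tcp_rot: [-1.571, -0.0, -0.849]
contact_force: [0.5, -0.6, 0.2]
grip_width: 84.1
```

Request:
arm_command(deltas=[[0,0,0,8.5],[0,0,0,8.5],[0,0,0,8.5],[0,0,0,8.5],[0,0,0,8.5]])

```text
time: 18.5
tool_pos: [658.6, 187.3, 176.9]
tcp_rot: [-1.571, -0.0, -1.591]
contact_force: [0.4, -0.5, -0.9]
grip_width: 84.5
```

Request:
arm_command(deltas=[[0,0,0,8.5],[0,0,0,8.5],[0,0,0,8.5],[0,0,0,8.5],[0,0,0,8.5]])

```text
time: 19.0
tool_pos: [658.6, 187.3, 176.9]
tcp_rot: [-1.571, 0.0, -2.332]
contact_force: [0.8, -0.4, -0.7]
grip_width: 84.5
```

Request:
arm_command(deltas=[[0,0,0,8.5],[0,0,0,8.5],[0,0,0,8.5],[0,0,0,8.5],[0,0,0,8.5]])

```text
time: 19.5
tool_pos: [658.6, 187.3, 176.9]
tcp_rot: [-1.571, 0.0, -3.074]
contact_force: [-0.6, 0.4, -0.9]
grip_width: 84.2
```

Request:
arm_command(deltas=[[0,0,0,8.5],[0,0,0,8.5],[0,0,0,8.5],[0,0,0,8.5],[0,0,0,8.5]])

```text
time: 20.0
tool_pos: [658.6, 187.3, 176.9]
tcp_rot: [-1.571, 0.0, 2.467]
contact_force: [-0.1, -0.5, -0.4]
grip_width: 84.7
```

Request:
arm_command(deltas=[[0,0,0,8.5],[0,0,0,8.5],[0,0,0,8.5],[0,0,0,8.5],[0,0,0,0]])

```text
time: 20.5
tool_pos: [658.6, 187.3, 176.9]
tcp_rot: [-1.571, 0.0, 1.879]
contact_force: [0.9, -0.2, 0.3]
grip_width: 84.5
```

Request:
arm_command(deltas=[[0,0,0,0],[0,0,0,0],[0,0,0,0],[0,0,0,0],[0,0,0,0]], claw=255)

```text
time: 21.0
tool_pos: [658.6, 187.3, 176.9]
tcp_rot: [-1.571, 0.0, 1.882]
contact_force: [1.1, -0.1, 0.2]
grip_width: 54.0
```

Request:
arm_command(deltas=[[0,0,0,0],[0,0,0,0]])

```text
time: 21.2
tool_pos: [658.6, 187.3, 176.9]
tcp_rot: [-1.571, 0.0, 1.882]
contact_force: [0.7, -0.2, 0.4]
grip_width: 53.8
```

```bash
python3 - <<'E'
from h import *
print(tool().round(3),bot.get_obs()["joint_positions"],bot.get_obs()["contact_force"],bot.get_obs()["moment"])
E
```

```text
[[-3.06000e-01  0.00000e+00 -9.52000e-01  6.58588e+02]
 [ 9.52000e-01 -0.00000e+00 -3.06000e-01  1.87324e+02]
 [-0.00000e+00 -1.00000e+00 -0.00000e+00  1.76905e+02]
 [ 0.00000e+00  0.00000e+00  0.00000e+00  1.00000e+00]] [ 1.65350841e-01  6.84524433e-01  1.10587779e+00 -1.10412550e-04
  1.35114878e+00  2.99565938e+00] [ 0.65266322 -0.23219984  0.38587663] [ 0.12178016 -0.00555384 -0.06774057]
```

Second turning grip: 40 rows, then check force before lifting.

Request:
arm_command(deltas=[[0,-0.00016,0,-8.5],[0,-0.00016,0,-8.5],[0,-0.00016,0,-8.5],[0,-0.00016,0,-8.5],[0,-0.00016,0,-8.5]])

```text
time: 21.7
tool_pos: [658.6, 187.4, 177.8]
tcp_rot: [-1.571, 0.0, 2.63]
contact_force: [0.3, 1.0, 0.1]
grip_width: 53.6
```

Request:
arm_command(deltas=[[0,-0.00016,0,-8.5],[0,-0.00016,0,-8.5],[0,-0.00016,0,-8.5],[0,-0.00016,0,-8.5],[0,-0.00016,0,-8.5]])

```text
time: 22.2
tool_pos: [658.6, 187.4, 178.5]
tcp_rot: [-1.571, 0.0, -2.911]
contact_force: [-0.6, 0.4, -0.6]
grip_width: 53.8
```

Request:
arm_command(deltas=[[0,-0.00016,0,-8.5],[0,-0.00016,0,-8.5],[0,-0.00016,0,-8.5],[0,-0.00016,0,-8.5],[0,-0.00016,0,-8.5]])

```text
time: 22.7
tool_pos: [658.5, 187.5, 179.4]
tcp_rot: [-1.571, 0.0, -2.17]
contact_force: [1.1, 0.6, 0.7]
grip_width: 54.3
```

Request:
arm_command(deltas=[[0,-0.00016,0,-8.5],[0,-0.00016,0,-8.5],[0,-0.00016,0,-8.5],[0,-0.00016,0,-8.5],[0,-0.00016,0,-8.5]])

```text
time: 23.2
tool_pos: [658.5, 187.5, 180.2]
tcp_rot: [-1.571, 0.0, -1.428]
contact_force: [-1.2, 0.1, 0.3]
grip_width: 54.2
```

Request:
arm_command(deltas=[[0,-0.00016,0,-8.5],[0,-0.00016,0,-8.5],[0,-0.00016,0,-8.5],[0,-0.00016,0,-8.5],[0,-0.00016,0,-8.5]])

```text
time: 23.7
tool_pos: [658.3, 187.5, 181.0]
tcp_rot: [-1.571, 0.0, -0.686]
contact_force: [-0.8, 0.6, 1.3]
grip_width: 54.2
```

Request:
arm_command(deltas=[[0,-0.00016,0,-8.5],[0,-0.00016,0,-8.5],[0,-0.00016,0,-8.5],[0,-0.00016,0,-8.5],[0,-0.00016,0,-8.5]])

```text
time: 24.2
tool_pos: [658.3, 187.4, 181.8]
tcp_rot: [-1.571, 0.001, 0.056]
contact_force: [-1.4, 0.2, 0.9]
grip_width: 54.0
```

Request:
arm_command(deltas=[[0,-0.00016,0,-8.5],[0,-0.00016,0,-8.5],[0,-0.00016,0,-8.5],[0,-0.00016,0,-8.5],[0,-0.00016,0,-8.5]])

```text
time: 24.7
tool_pos: [658.3, 187.4, 182.6]
tcp_rot: [-1.571, 0.0, 0.797]
contact_force: [-1.2, 0.2, 0.9]
grip_width: 53.9
```

Request:
arm_command(deltas=[[0,-0.00016,0,-8.5],[0,-0.00016,0,-8.5],[0,-0.00016,0,-8.5],[0,-0.00016,0,-8.5],[0,-0.00016,0,-8.5]])

```text
time: 25.2
tool_pos: [658.6, 187.3, 183.5]
tcp_rot: [-1.571, 0.0, 1.539]
contact_force: [-0.3, -0.7, 0.3]
grip_width: 54.3
```

Request:
arm_command(deltas=[[0,-0.0015,0,-5],[0,-0.0015,0,0],[0,0,0,0]])

```text
time: 25.5
tool_pos: [658.6, 187.3, 186.5]
tcp_rot: [-1.571, 0.0, 1.618]
contact_force: [0.5, -0.7, -0.7]
grip_width: 53.8
```

Request:
arm_command(deltas=[[0,-0.035,0,0],[0,-0.035,0,0],[0,-0.03,0,8.55],[0,0,0,8.55],[0,0,0,8.55]])

```text
time: 26.0
tool_pos: [658.9, 187.4, 287.8]
tcp_rot: [-1.573, -0.001, 1.164]
contact_force: [0.2, -1.0, -0.5]
grip_width: 54.3
```

Request:
arm_command(deltas=[[0,0,0,8.55],[0,0,0,8.55],[0,0,0,8.55],[0,0,0,8.55],[0,0,0,8.55]])

```text
time: 26.5
tool_pos: [658.6, 187.3, 286.2]
tcp_rot: [-1.571, 0.0, 0.418]
contact_force: [0.5, -0.2, -0.5]
grip_width: 53.8
```

Request:
arm_command(deltas=[[0,0,0,8.55],[0,0,0,8.55],[0,0,0,8.55],[0,0,0,8.55],[0,0,0,8.55]])

```text
time: 27.0
tool_pos: [658.5, 187.3, 286.1]
tcp_rot: [-1.571, 0.0, -0.328]
contact_force: [0.3, 0.8, -1.2]
grip_width: 53.6
```

Request:
arm_command(deltas=[[0,0,0,8.55],[0,0,0,8.55],[0,0,0,8.55],[0,0,0,8.55],[0,0,0,8.55]])

```text
time: 27.5
tool_pos: [658.5, 187.3, 286.1]
tcp_rot: [-1.571, 0.0, -1.074]
contact_force: [0.2, -0.3, -0.6]
grip_width: 54.1
```

Request:
arm_command(deltas=[[0,0,0,8.55],[0,0,0,8.55],[0,0,0,8.55],[0,0,0,8.55],[0,0,0,0]])

```text
time: 28.0
tool_pos: [658.5, 187.3, 286.2]
tcp_rot: [-1.571, -0.0, -1.666]
contact_force: [-0.0, 0.1, 0.4]
grip_width: 54.2
```

Request:
arm_command(deltas=[[0.0396,0,-0.0081,0],[0.0396,0,-0.0081,0],[0.0396,0,-0.0081,0],[0.0396,0,-0.0081,0],[0.0396,0,-0.0081,0]])

```text
time: 28.5
tool_pos: [599.3, -7.5, 286.4]
tcp_rot: [-1.571, -0.0, -1.659]
contact_force: [1.1, -0.3, -1.0]
grip_width: 54.3
```

Request:
arm_command(deltas=[[0.0396,0,-0.0081,0],[0.0396,0,-0.0081,0],[0.0396,0,-0.0081,0],[0,0,0,0],[0,0,0,0]])

```text
time: 29.0
tool_pos: [564.8, -122.9, 286.4]
tcp_rot: [-1.57, 0.0, -1.663]
contact_force: [0.4, -0.1, -1.3]
grip_width: 54.2
```

```bash
python3 - <<'E'
from h import *
print(tool().round(3),bot.get_obs()["joint_positions"])
p=cap("wrist"); s=cap("scene")
for k in("door_handle","shelf_mid"): print(k,find(p,k),find(s,k))
print(find(s,"cap"),find(s,"beaker1"))
a=cv2.resize(p["img"],(448,336)); b=s["img"][150:360,90:310]
c=np.zeros((336,800,3),np.uint8); c[:,:448]=a; c[:,448:]=cv2.resize(b,(352,336),interpolation=cv2.INTER_CUBIC); cv2.imwrite("pics/w3.png",c[:,:,::-1])
E
```

```text
[[-9.20000e-02  0.00000e+00  9.96000e-01  5.64773e+02]
 [-9.96000e-01  0.00000e+00 -9.20000e-02 -1.22860e+02]
 [-0.00000e+00 -1.00000e+00  0.00000e+00  2.86432e+02]
 [ 0.00000e+00  0.00000e+00  0.00000e+00  1.00000e+00]] [-3.46966022e-01  4.09045456e-01  1.27964551e+00  3.57098918e-04
  1.45268607e+00 -2.54985536e-01]
door_handle [(0.92, array([576., -55.,  98.]), array([264.,  91.]))] [(0.67, array([733., -81.,  87.]), array([244., 289.]))]
shelf_mid [(0.7, array([ 575., -131.,  117.]), array([271., 173.]))] []
[(0.51, array([ 574., -144.,  290.]), array([185., 196.]))] [(0.79, array([447., 355.,  51.]), array([310., 188.])), (0.79, array([295., 325.,  45.]), array([279., 171.])), (0.76, array([212., 266.,  47.]), array([254., 165.])), (0.67, array([303., 190.,  44.]), array([250., 183.])), (0.58, array([476., 104.,  50.]), array([254., 216.])), (0.55, array([705., 318.,  45.]), array([353., 236.]))]
```

View pics/w3.png

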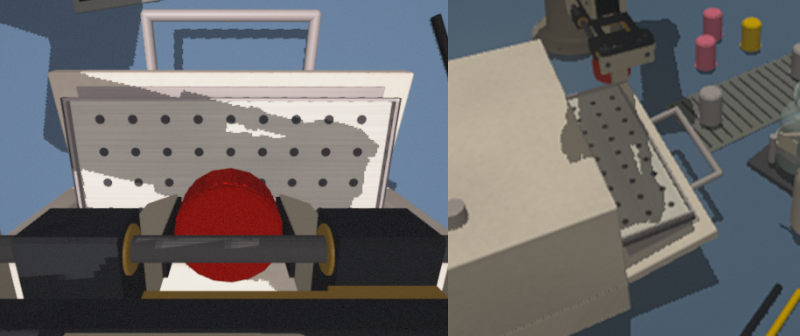

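```bash
python3 - <<'E'
from h import *
p=cap("wrist"); k=.875
print("bar",[ray(p,u/k,15/k,87).round(1) for u in(148,316)])
print("shelf edge",[ray(p,u/k,98/k,126).round(1) for u in(65,392)])
for X in([574,6,87],):
    pass
print("front pts",[ray(p,u/k,72/k,75).round(1) for u in(50,412)])
E
```

```text
bar [array([493.1,  20.7,  87. ]), array([671.8,   4.4,  87. ])]
shelf edge [array([404.3, -55.2, 126. ]), array([737.9, -85.7, 126. ])]
front pts [array([366.6, -26.3,  75. ]), array([786.1, -64.7,  75. ])]
```

Request:
arm_command(deltas=[[0,0.04,0,0],[0,0.04,0,0],[0,0.04,0,0],[0,0.025,0,0],[0,0.01,0,0]])

```text
time: 29.95
tool_pos: [563.6, -121.5, 128.5]
tcp_rot: [-1.575, 0.001, -1.662]
contact_force: [0.5, 0.1, -0.0]
grip_width: 54.4
```

Request:
arm_command(deltas=[[0,0.001,0,0],[0,0,0,0]])

```text
time: 30.15
tool_pos: [565.8, -122.4, 131.5]
tcp_rot: [-1.569, -0.001, -1.663]
contact_force: [0.7, -1.2, -1.4]
grip_width: 53.8
```

Request:
arm_command(deltas=[[0,0.001,0,0],[0,0,0,0]])

```text
time: 30.35
tool_pos: [565.6, -122.4, 130.6]
tcp_rot: [-1.568, -0.001, -1.663]
contact_force: [-0.2, 1.1, -0.1]
grip_width: 53.7
```

Request:
arm_command(deltas=[[0,0.001,0,0],[0,0,0,0]])

```text
time: 30.55
tool_pos: [565.0, -122.2, 128.7]
tcp_rot: [-1.57, -0.0, -1.663]
contact_force: [0.4, 0.1, -0.6]
grip_width: 53.8
```

Request:
arm_command(deltas=[[0,0.001,0,0],[0,0.001,0,0],[0,0,0,0]])

```text
time: 30.85
tool_pos: [565.0, -122.2, 126.3]
tcp_rot: [-1.571, -0.0, -1.663]
contact_force: [0.3, 0.3, 0.3]
grip_width: 53.8
```

Request:
arm_command(deltas=[[0,0.001,0,0],[0,0,0,0],[0,0,0,0]])

```text
time: 31.15
tool_pos: [565.0, -122.2, 126.2]
tcp_rot: [-1.57, -0.0, -1.663]
contact_force: [-2.3, 0.2, 6.9]
grip_width: 54.0
```

Request:
arm_command(deltas=[[0,0,0,0],[0,0,0,0],[0,0,0,0],[0,-0.01,0,0],[0,-0.03,0,0]], claw=40)

```text
time: 31.65
tool_pos: [562.6, -121.5, 163.0]
tcp_rot: [-1.579, 0.002, -1.663]
contact_force: [-0.2, -0.3, 0.1]
grip_width: 77.0
```

Request:
arm_command(deltas=[[0,-0.04,0,0],[0,-0.04,0,0],[0,-0.03,0,0],[-0.0326,0,-0.0175,0],[-0.0326,0,-0.0175,0]])

```text
time: 32.15
tool_pos: [535.4, -53.9, 276.1]
tcp_rot: [-1.571, -0.0, -1.665]
contact_force: [0.0, 0.6, -0.1]
grip_width: 77.5
```

Request:
arm_command(deltas=[[-0.0326,0,-0.0175,0],[-0.0326,0,-0.0175,0],[-0.0326,0,-0.0175,0],[-0.0326,0,-0.0175,0],[-0.0326,0,-0.0175,0]], claw=0)

```text
time: 32.65
tool_pos: [462.5, 117.4, 275.3]
tcp_rot: [-1.572, -0.0, -1.663]
contact_force: [1.2, 1.3, 1.0]
grip_width: 91.8
```

Request:
arm_command(deltas=[[0,0,0,0],[0,0,0,0]])

```text
time: 32.85
tool_pos: [463.4, 116.7, 275.4]
tcp_rot: [-1.571, -0.001, -1.661]
contact_force: [-1.0, 0.2, -0.1]
grip_width: 92.1
```

```bash
cat > look.py <<'E'
from h import *
T=tool(); print(T[:3,3].round(1), bot.get_obs()["joint_positions"].round(2) if hasattr(bot.get_obs()["joint_positions"],"round") else bot.get_obs()["joint_positions"])
ps={n:cap(n) for n in("wrist","scene","side")}
for n,p in ps.items():
    for r in vision.regions_of(p,"beaker1"):
        m=np.array(r["mask"]); c=p["img"][m].astype(float).mean(0)
        if r["confidence"]<.3 or c.max()-c.min()>20: continue
        ys,xs=np.nonzero(m); print(n,round(r["confidence"],2),c.round(),xs.min(),xs.max(),ys.min(),ys.max(),ray(p,xs.mean(),ys.mean(),39).round(1))
for n in("scene","side"): print(n,"cap",find(ps[n],"cap"))
p=ps["wrist"]; i=np.hstack([p["img"],ps["side"]["img"]]); cv2.imwrite("pics/look.png",cv2.resize(i,(800,300),interpolation=cv2.INTER_AREA)[:,:,::-1])
E
python3 look.py
```

```text
[463.4 116.7 275.4] [ 0.09  0.22  1.57 -0.    1.34  0.18]
wrist 0.73 [184. 172. 172.] 238 280 131 183 [461.8 110.1  39. ]
scene 0.86 [80. 77. 74.] 247 261 205 228 [467.  108.8  39. ]
scene 0.69 [106.  99.  89.] 302 331 234 298 [752.6 138.1  39. ]
scene 0.61 [93. 89. 85.] 304 316 177 198 [435.5 364.3  39. ]
side 0.78 [112. 105.  99.] 256 274 227 256 [460.6 117.1  39. ]
scene cap [(0.92, array([ 575., -128.,  146.]), array([197., 239.])), (0.34, array([730., -83.,  89.]), array([242., 287.]))]
side cap [(0.82, array([ 558., -107.,  139.]), array([268., 170.]))]
```

View pics/look.png

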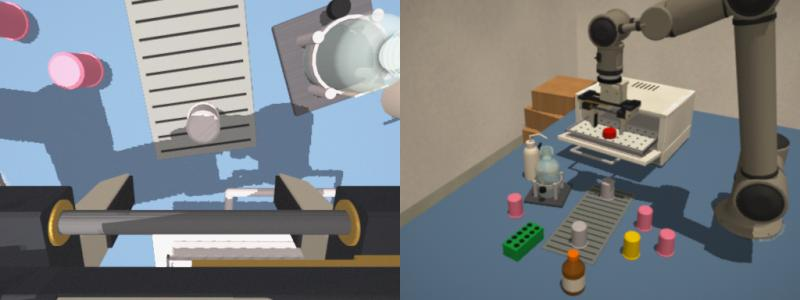

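Request:
arm_command(deltas=[[0.0025,0.03,0,0],[0,0.045,0,0],[0,0.045,0,0],[0,0.045,0,0],[0,0.04,0,0]])

```text
time: 33.75
tool_pos: [463.4, 113.4, 68.5]
tcp_rot: [-1.571, -0.0, -1.663]
contact_force: [0.5, -1.3, 0.7]
grip_width: 92.2
```

Request:
arm_command(deltas=[[0,0.022,0,0],[0,0,0,0],[0,0,0,0]])

```text
time: 34.05
tool_pos: [464.1, 113.6, 48.7]
tcp_rot: [-1.571, -0.0, -1.663]
contact_force: [0.4, -0.2, 0.0]
grip_width: 91.8
```

Request:
arm_command(deltas=[[0,0,0,0],[0,0,0,0],[0,0,0,0],[0,0,0,0],[0,0,0,0]], claw=255)

```text
time: 34.55
tool_pos: [463.9, 113.9, 48.7]
tcp_rot: [-1.57, 0.0, -1.663]
contact_force: [0.8, -0.0, 0.1]
grip_width: 56.4
```

Request:
arm_command(deltas=[[0,0,0,0],[0,0,0,0],[0,0,0,0]])

```text
time: 34.85
tool_pos: [463.7, 113.8, 48.4]
tcp_rot: [-1.571, -0.0, -1.663]
contact_force: [-1.0, 0.0, 2.3]
grip_width: 47.3
```

Request:
arm_command(deltas=[[0,-0.03,0,0],[0,-0.045,0,0],[0,-0.045,0,0],[0,-0.045,0,0],[0,-0.045,0,0]])

```text
time: 35.35
tool_pos: [463.2, 113.8, 260.0]
tcp_rot: [-1.571, -0.0, -1.663]
contact_force: [1.0, 1.1, -0.7]
grip_width: 47.8
```

Request:
arm_command(deltas=[[0.0376,0,0.0021,0],[0.0376,0,0.0021,0],[0.0376,0,0.0021,0],[0.0376,0,0.0021,0],[0.0376,0,0.0021,0]])

```text
time: 35.85
tool_pos: [456.5, -75.7, 258.2]
tcp_rot: [-1.571, 0.0, -1.663]
contact_force: [0.9, 0.3, -0.5]
grip_width: 47.2
```

Request:
arm_command(deltas=[[0.0376,0,0.0021,0],[0,0,0,0],[0,0,0,0],[0,0.03,0,0],[0,0.03,0,0]])

```text
time: 36.35
tool_pos: [456.0, -110.8, 198.1]
tcp_rot: [-1.569, -0.0, -1.662]
contact_force: [1.3, 1.1, -0.9]
grip_width: 47.6
```

Request:
arm_command(deltas=[[0,0.02,0,0],[0,0.008,0,0],[0,0,0,0],[0,0,0,0]])

```text
time: 36.75
tool_pos: [456.1, -111.6, 171.2]
tcp_rot: [-1.569, -0.0, -1.662]
contact_force: [0.5, -0.7, -0.1]
grip_width: 47.4
```

Request:
arm_command(deltas=[[0,0.003,0,0],[0,0.002,0,0],[0,0.001,0,0],[0,0,0,0]])

```text
time: 37.15
tool_pos: [455.5, -112.0, 164.4]
tcp_rot: [-1.571, -0.0, -1.663]
contact_force: [-0.4, -0.1, -1.1]
grip_width: 47.9
```

Request:
arm_command(deltas=[[0,0.001,0,0],[0,0,0,0],[0,0,0,0]])

```text
time: 37.45
tool_pos: [455.5, -112.0, 163.3]
tcp_rot: [-1.571, -0.0, -1.663]
contact_force: [0.1, 0.8, -1.1]
grip_width: 47.3
```

Request:
arm_command(deltas=[[0,0.001,0,0],[0,0,0,0],[0,0,0,0]])

```text
time: 37.75
tool_pos: [455.6, -112.0, 162.4]
tcp_rot: [-1.57, -0.0, -1.663]
contact_force: [-0.0, -0.3, 0.1]
grip_width: 47.3
```

Request:
arm_command(deltas=[[0,0.001,0,0],[0,0,0,0],[0,0,0,0]])

```text
time: 38.05
tool_pos: [455.6, -112.0, 162.3]
tcp_rot: [-1.57, -0.0, -1.663]
contact_force: [-2.3, 0.7, 10.4]
grip_width: 47.6
```

Request:
arm_command(deltas=[[0,0.0005,0,0],[0,0,0,0]])

```text
time: 38.25
tool_pos: [455.6, -112.0, 162.3]
tcp_rot: [-1.57, -0.001, -1.663]
contact_force: [-4.3, 1.5, 13.5]
grip_width: 47.6
```

Request:
arm_command(deltas=[[0,0,0,0],[0,0,0,0],[0,0,0,0],[0,-0.01,0,0],[0,-0.03,0,0]], claw=60)

```text
time: 38.75
tool_pos: [454.1, -111.4, 199.5]
tcp_rot: [-1.576, 0.002, -1.663]
contact_force: [-0.2, -0.1, 0.3]
grip_width: 70.4
```

Request:
arm_command(deltas=[[0,-0.04,0,0],[0,-0.036,0,0],[-0.0398,0,-0.0052,0],[-0.0398,0,-0.0052,0],[-0.0398,0,-0.0052,0]])

```text
time: 39.25
tool_pos: [450.8, 9.4, 277.7]
tcp_rot: [-1.57, -0.0, -1.664]
contact_force: [0.6, -0.4, 0.2]
grip_width: 70.2
```

Request:
arm_command(deltas=[[-0.0398,0,-0.0052,0],[-0.0398,0,-0.0052,0],[-0.0398,0,-0.0052,0],[-0.0398,0,-0.0052,0],[-0.0398,0,-0.0052,0]], claw=0)

```text
time: 39.75
tool_pos: [443.0, 210.6, 277.5]
tcp_rot: [-1.57, 0.0, -1.663]
contact_force: [1.6, -0.3, -0.7]
grip_width: 91.6
```

Request:
arm_command(deltas=[[-0.0398,0,-0.0052,0],[-0.0398,0,-0.0052,0],[-0.0398,0,-0.0052,0],[-0.0398,0,-0.0052,0],[0,0,0,0]])

```text
time: 40.25
tool_pos: [436.3, 373.4, 276.6]
tcp_rot: [-1.571, 0.001, -1.659]
contact_force: [1.1, 0.3, -0.2]
grip_width: 92.0
```

Request:
arm_command(deltas=[[0,0,0,0],[0,0,0,0]])

```text
time: 40.45
tool_pos: [437.3, 368.7, 277.0]
tcp_rot: [-1.571, -0.0, -1.663]
contact_force: [0.2, -0.2, -1.1]
grip_width: 91.9
```

```bash
python3 look.py
```

```text
[437.3 368.7 277. ] [ 0.57  0.4   1.32 -0.    1.42  0.66]
wrist 0.7 [179. 169. 168.] 237 280 128 180 [435.1 365.2  39. ]
scene 0.82 [79. 76. 74.] 302 317 177 200 [436.8 362.4  39. ]
scene 0.69 [99. 94. 89.] 174 192 197 225 [321.8 -74.   39. ]
side 0.72 [138. 129. 120.] 292 308 159 186 [ 534.7 -325.5   39. ]
side 0.71 [119. 111. 103.] 218 239 282 318 [433.5 373.2  39. ]
scene cap [(0.57, array([ 576., -128.,  146.]), array([197., 239.]))]
side cap [(0.73, array([355., 541.,  69.]), array([222., 352.])), (0.7, array([562., 468.,  45.]), array([158., 306.])), (0.46, array([ 560., -117.,  143.]), array([269., 167.]))]
```

View pics/look.png

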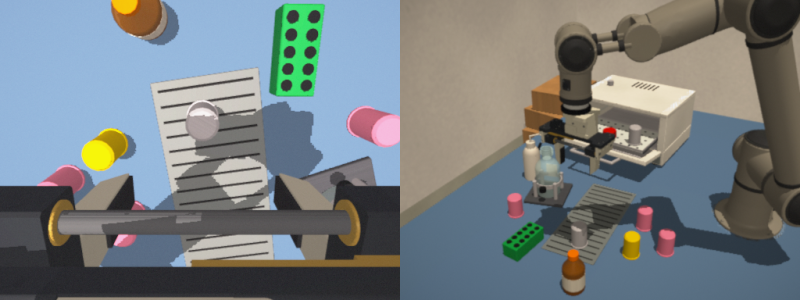

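Request:
arm_command(deltas=[[0,0.03,0,0],[0,0.045,0,0],[0,0.045,0,0],[0,0.045,0,0],[0,0.04,0,0]])

```text
time: 41.35
tool_pos: [436.9, 368.9, 69.9]
tcp_rot: [-1.571, -0.0, -1.663]
contact_force: [-0.6, 0.3, 0.1]
grip_width: 91.8
```

Request:
arm_command(deltas=[[0,0.0235,0,0],[0,0,0,0],[0,0,0,0]])

```text
time: 41.65
tool_pos: [437.7, 369.5, 48.8]
tcp_rot: [-1.571, 0.0, -1.663]
contact_force: [-0.7, 0.4, 0.2]
grip_width: 91.6
```

Request:
arm_command(deltas=[[0,0,0,0],[0,0,0,0],[0,0,0,0],[0,0,0,0],[0,0,0,0]], claw=255)

```text
time: 42.15
tool_pos: [437.4, 369.4, 48.6]
tcp_rot: [-1.57, 0.0, -1.663]
contact_force: [0.8, -0.3, 0.5]
grip_width: 56.0
```

Request:
arm_command(deltas=[[0,0,0,0],[0,0,0,0],[0,0,0,0]])

```text
time: 42.45
tool_pos: [437.2, 369.3, 48.4]
tcp_rot: [-1.571, -0.0, -1.663]
contact_force: [-0.3, -0.1, 2.2]
grip_width: 47.7
```

Request:
arm_command(deltas=[[0,-0.03,0,0],[0,-0.045,0,0],[0,-0.045,0,0],[0,-0.045,0,0],[0,-0.045,0,0]])

```text
time: 42.95
tool_pos: [437.0, 369.1, 260.0]
tcp_rot: [-1.571, -0.0, -1.663]
contact_force: [1.0, 0.9, -0.5]
grip_width: 47.2
```

Request:
arm_command(deltas=[[0.0341,0,0.0202,0],[0.0341,0,0.0202,0],[0.0341,0,0.0202,0],[0.0341,0,0.0202,0],[0.0341,0,0.0202,0]])

```text
time: 43.45
tool_pos: [522.5, 188.8, 258.1]
tcp_rot: [-1.571, -0.0, -1.663]
contact_force: [0.2, 0.8, -1.4]
grip_width: 47.8
```

Request:
arm_command(deltas=[[0.0341,0,0.0202,0],[0.0341,0,0.0202,0],[0.0341,0,0.0202,0],[0.0341,0,0.0202,0],[0.0341,0,0.0202,0]])

```text
time: 43.95
tool_pos: [607.5, 9.6, 258.0]
tcp_rot: [-1.571, -0.0, -1.663]
contact_force: [0.3, -0.1, -1.2]
grip_width: 47.6
```

Request:
arm_command(deltas=[[0.0341,0,0.0202,0],[0.0341,0,0.0202,0],[0.0341,0,0.0202,0],[0.0341,0,0.0202,0],[0,0,0,0]])

```text
time: 44.45
tool_pos: [675.7, -137.2, 256.3]
tcp_rot: [-1.572, -0.002, -1.668]
contact_force: [-0.7, 0.8, -1.5]
grip_width: 47.5
```

Request:
arm_command(deltas=[[0,0,0,0],[0,0.03,0,0],[0,0.03,0,0],[0,0.015,0,0],[0,0.005,0,0]])

```text
time: 44.95
tool_pos: [673.7, -130.0, 176.2]
tcp_rot: [-1.575, 0.001, -1.661]
contact_force: [-0.2, 0.2, -0.7]
grip_width: 47.2
```

Request:
arm_command(deltas=[[0,0.003,0,0],[0,0.002,0,0],[0,0,0,0],[0,0,0,0]])

```text
time: 45.35
tool_pos: [675.3, -132.0, 174.3]
tcp_rot: [-1.569, -0.0, -1.663]
contact_force: [0.1, -0.8, -0.9]
grip_width: 47.7
```

Request:
arm_command(deltas=[[0,0.003,0,0],[0,0.003,0,0],[0,0.002,0,0],[0,0.001,0,0],[0,0,0,0]])

```text
time: 45.85
tool_pos: [674.9, -132.0, 164.0]
tcp_rot: [-1.571, 0.0, -1.663]
contact_force: [-0.8, -0.1, -0.0]
grip_width: 47.6
```

Request:
arm_command(deltas=[[0,0.001,0,0],[0,0,0,0],[0,0,0,0]])

```text
time: 46.15
tool_pos: [675.0, -132.0, 163.4]
tcp_rot: [-1.571, -0.0, -1.663]
contact_force: [-0.4, -0.0, -1.2]
grip_width: 47.6
```

Request:
arm_command(deltas=[[0,0.001,0,0],[0,0,0,0],[0,0,0,0]])

```text
time: 46.45
tool_pos: [675.1, -132.1, 162.5]
tcp_rot: [-1.57, -0.0, -1.663]
contact_force: [0.9, -1.0, -0.1]
grip_width: 47.3
```

Request:
arm_command(deltas=[[0,0.0005,0,0],[0,0,0,0],[0,0,0,0]])

```text
time: 46.75
tool_pos: [675.1, -132.1, 162.4]
tcp_rot: [-1.57, -0.0, -1.663]
contact_force: [-0.6, 0.6, 4.1]
grip_width: 47.6
```

Request:
arm_command(deltas=[[0,0,0,0],[0,0,0,0],[0,0,0,0],[0,-0.01,0,0],[0,-0.03,0,0]], claw=60)

```text
time: 47.25
tool_pos: [673.5, -131.6, 199.2]
tcp_rot: [-1.577, 0.001, -1.663]
contact_force: [0.7, 0.5, -0.6]
grip_width: 70.5
```

Request:
arm_command(deltas=[[0,-0.04,0,0],[0,-0.038,0,0],[0,0,0,8.17],[0,0,0,8.17],[0,0,0,8.17]])

```text
time: 47.75
tool_pos: [675.1, -132.0, 281.0]
tcp_rot: [-1.569, 0.0, -2.096]
contact_force: [-0.2, -0.0, -1.0]
grip_width: 70.2
```

Request:
arm_command(deltas=[[0,0,0,8.17],[0,0,0,8.17],[0,0,0,8.17],[0,0,0,8.17],[0,0,0,8.17]], claw=144)

```text
time: 48.25
tool_pos: [675.0, -132.0, 280.6]
tcp_rot: [-1.57, 0.001, -2.81]
contact_force: [-0.0, -0.5, 0.4]
grip_width: 40.6
```

Request:
arm_command(deltas=[[0,0,0,8.17],[0,0,0,8.17],[0,0,0,8.17],[0.0222,0,-0.0269,0],[0.0222,0,-0.0269,0]])

```text
time: 48.75
tool_pos: [635.2, -74.5, 279.7]
tcp_rot: [-1.571, -0.0, 3.05]
contact_force: [0.3, -0.0, 0.6]
grip_width: 39.7
```

Request:
arm_command(deltas=[[0.0222,0,-0.0269,0],[0.0222,0,-0.0269,0],[0.0222,0,-0.0269,0],[0,0,0,0],[0,0,0,0]])

```text
time: 49.25
tool_pos: [576.6, 12.2, 280.9]
tcp_rot: [-1.57, 0.002, 3.053]
contact_force: [1.6, 0.0, -0.4]
grip_width: 40.2
```

```bash
python3 - <<'E'
from h import *
print(tool().round(3),bot.get_obs()["joint_positions"],bot.get_obs()["time"])
w=cap("wrist"); s=cap("scene"); d=cap("side")
for n,p in(("w",w),("s",s),("d",d)):
    print(n,"cap",find(p,"cap"),"bk",find(p,"beaker1",.4))
a=w["img"]; b=np.vstack([cv2.resize(s["img"][130:340,90:370],(400,300)),cv2.resize(d["img"][90:300,100:380],(400,300))])
c=np.zeros((600,800,3),np.uint8); c[:300,:400]=cv2.resize(a,(400,300)); c[:,400:]=b; cv2.imwrite("pics/w4.png",c[:,:,::-1])
print("bar pred",proj(w,[577,12,87])*400/512, proj(w,[668,4,87])*400/512)
E
```

```text
[[-9.96000e-01  2.00000e-03 -8.80000e-02  5.76637e+02]
 [ 8.80000e-02 -1.00000e-03 -9.96000e-01  1.22460e+01]
 [-2.00000e-03 -1.00000e+00  0.00000e+00  2.80923e+02]
 [ 0.00000e+00  0.00000e+00  0.00000e+00  1.00000e+00]] [-1.11379673e-01  4.08456603e-01  1.29541048e+00 -4.45268797e-04
  1.43589078e+00  1.54792013e+00] 49.25
w cap [(0.58, array([ 569., -118.,  147.]), array([410., 172.]))] bk [(0.82, array([ 674., -122.,  192.]), array([452.,  33.]))]
s cap [(0.63, array([ 575., -128.,  146.]), array([197., 239.])), (0.4, array([591., 431.,  44.]), array([354., 204.]))] bk [(0.89, array([ 689., -140.,  169.]), array([212., 263.])), (0.8, array([707., 319.,  50.]), array([354., 235.])), (0.77, array([ 474., -121.,  164.]), array([183., 212.])), (0.68, array([296., 321.,  45.]), array([278., 172.])), (0.68, array([384., 503.,  63.]), array([331., 165.])), (0.59, array([306., 186.,  32.]), array([249., 187.]))]
d cap [(0.82, array([ 559., -105.,  137.]), array([268., 171.]))] bk [(0.82, array([191., 300.,  51.]), array([340., 310.])), (0.66, array([681., 344.,  45.]), array([148., 262.])), (0.65, array([448., -97., 159.]), array([301., 172.])), (0.59, array([286., 221.,  47.]), array([312., 279.])), (0.54, array([ 668., -117.,  161.]), array([238., 155.]))]
bar pred [203.32998058 126.05510301] [203.18015438  53.3226367 ]
```

View pics/w4.png

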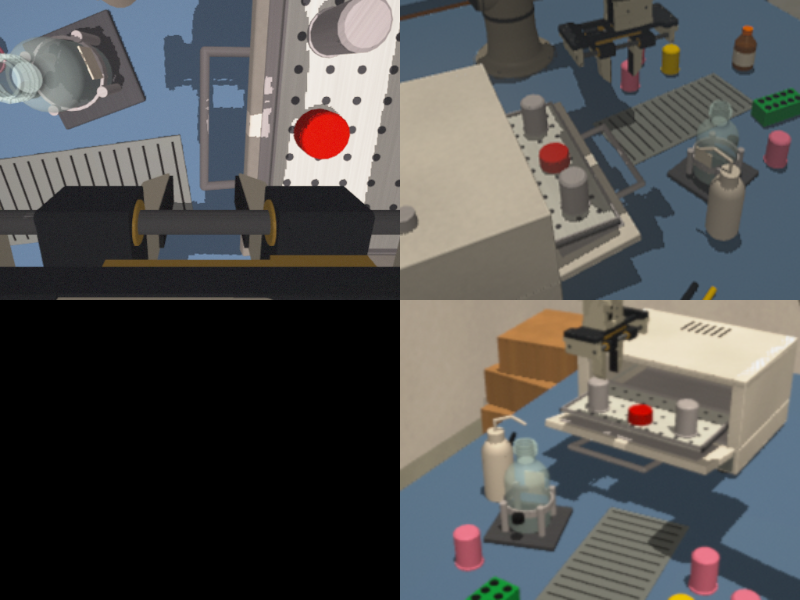

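Request:
arm_command(deltas=[[0,0.03,0.002,0],[0,0.045,0,0],[0,0.045,0,0],[0,0.045,0,0],[0,0.025,0,0]])

```text
time: 50.2
tool_pos: [574.4, 9.9, 86.1]
tcp_rot: [-1.571, -0.005, 3.052]
contact_force: [-0.2, -0.1, -0.0]
grip_width: 39.8
```

Request:
arm_command(deltas=[[0,0.013,0,0],[0,0,0,0],[0,0,0,0]])

```text
time: 50.5
tool_pos: [577.3, 9.7, 78.0]
tcp_rot: [-1.571, 0.002, 3.052]
contact_force: [0.4, 0.4, 1.1]
grip_width: 40.0
```

Request:
arm_command(deltas=[[0,0,0,0],[0,0,0,0],[0,0,0,0],[0,0,0,0],[0,0,0,0]], claw=255)

```text
time: 51.0
tool_pos: [576.9, 11.8, 77.5]
tcp_rot: [-1.574, 0.002, 3.051]
contact_force: [2.0, 9.7, 2.4]
grip_width: 10.7
```

Request:
arm_command(deltas=[[0,0,0,0]])

```text
time: 51.1
tool_pos: [576.9, 11.8, 77.5]
tcp_rot: [-1.574, 0.001, 3.052]
contact_force: [0.8, 7.8, 2.5]
grip_width: 11.1
```

Request:
arm_command(deltas=[[0,-0.007,-0.001,0],[0,-0.007,0.0008,0],[0,-0.0069,0.001,0],[0,-0.0069,0.0013,0],[0,-0.0069,0.0015,0]])

```text
time: 51.6
tool_pos: [576.3, 7.0, 111.4]
tcp_rot: [-1.572, 0.0, 3.051]
contact_force: [4.5, 4.0, -7.8]
grip_width: 11.1
```

Request:
arm_command(deltas=[[0,-0.0068,0.0018,0],[0,-0.0067,0.002,0],[0,-0.0067,0.0022,0],[0,-0.0066,0.0025,0],[0,-0.0065,0.0027,0]])

```text
time: 52.1
tool_pos: [575.3, -3.6, 144.8]
tcp_rot: [-1.573, 0.0, 3.052]
contact_force: [4.7, 5.8, -7.5]
grip_width: 11.1
```

Request:
arm_command(deltas=[[0,0,0,0]])

```text
time: 52.2
tool_pos: [575.3, -4.0, 145.8]
tcp_rot: [-1.573, 0.001, 3.051]
contact_force: [0.8, 4.7, 1.7]
grip_width: 10.9
```

Request:
arm_command(deltas=[[0,-0.0064,0.0029,0],[0,-0.0063,0.0031,0],[0,-0.0062,0.0034,0],[0,-0.006,0.0036,0],[0,-0.0059,0.0038,0]])

```text
time: 52.7
tool_pos: [573.8, -19.4, 175.9]
tcp_rot: [-1.575, 0.001, 3.052]
contact_force: [4.7, 9.2, -4.4]
grip_width: 11.2
```

Request:
arm_command(deltas=[[0,-0.0058,0.004,0],[0,-0.0056,0.0042,0],[0,-0.0055,0.0044,0],[0,-0.0053,0.0046,0],[0,-0.0052,0.0047,0]])

```text
time: 53.2
tool_pos: [571.9, -40.2, 204.0]
tcp_rot: [-1.577, 0.001, 3.052]
contact_force: [3.1, 13.7, 1.0]
grip_width: 11.2
```

Request:
arm_command(deltas=[[0,-0.005,0.0049,0],[0,-0.0048,0.0051,0],[0,-0.0047,0.0053,0],[0,-0.0045,0.0054,0],[0,-0.0043,0.0056,0]])

```text
time: 53.7
tool_pos: [569.6, -65.6, 228.3]
tcp_rot: [-1.578, 0.002, 3.053]
contact_force: [1.2, 17.5, 8.1]
grip_width: 10.5
```

Request:
arm_command(deltas=[[0,0,0,0]])

```text
time: 53.8
tool_pos: [569.5, -66.5, 229.0]
tcp_rot: [-1.576, 0.003, 3.053]
contact_force: [-1.4, 13.2, 12.7]
grip_width: 11.1
```

Request:
arm_command(deltas=[[0,-0.0041,0.0057,0],[0,-0.0039,0.0059,0],[0,-0.0037,0.006,0],[0,-0.0035,0.0061,0],[0,-0.0032,0.0062,0]])

```text
time: 54.3
tool_pos: [566.9, -95.2, 248.0]
tcp_rot: [-1.578, 0.003, 3.054]
contact_force: [-2.1, 16.7, 14.3]
grip_width: 11.1
```

Request:
arm_command(deltas=[[0,-0.003,0.0063,0],[0,-0.0028,0.0064,0],[0,-0.0026,0.0065,0],[0,-0.0023,0.0066,0],[0,-0.0021,0.0067,0]])

```text
time: 54.8
tool_pos: [563.8, -128.8, 260.8]
tcp_rot: [-1.575, 0.003, 3.053]
contact_force: [-2.0, 11.2, 12.3]
grip_width: 10.8
```

Request:
arm_command(deltas=[[0,-0.0019,0.0068,0],[0,-0.0016,0.0068,0],[0,-0.0014,0.0069,0],[0,-0.0012,0.0069,0],[0,-0.0009,0.007,0]])

```text
time: 55.3
tool_pos: [560.5, -164.2, 267.4]
tcp_rot: [-1.573, 0.003, 3.053]
contact_force: [-1.6, 8.1, 9.6]
grip_width: 10.9
```

Request:
arm_command(deltas=[[0,0,0,0],[0,0,0,0]])

```text
time: 55.5
tool_pos: [560.3, -165.5, 267.5]
tcp_rot: [-1.571, 0.003, 3.052]
contact_force: [-2.4, 4.2, 11.2]
grip_width: 11.0
```

Request:
arm_command(deltas=[[0,0,0.002,0],[0,0,0.002,0],[0,0,0,0]])

```text
time: 55.8
tool_pos: [560.3, -166.3, 267.6]
tcp_rot: [-1.577, 0.003, 3.053]
contact_force: [-2.2, 14.8, 14.1]
grip_width: 10.8
```

Request:
arm_command(deltas=[[0,0,0.002,0],[0,0,0.002,0],[0,0,0,0]])

```text
time: 56.1
tool_pos: [560.2, -166.3, 267.6]
tcp_rot: [-1.583, 0.002, 3.055]
contact_force: [-0.2, 28.4, 16.1]
grip_width: 11.0
```

Request:
arm_command(deltas=[[0,0,0,0],[0,0,0,0],[0,0,0,0]], claw=144)

```text
time: 56.4
tool_pos: [559.6, -173.7, 265.4]
tcp_rot: [-1.57, 0.001, 3.053]
contact_force: [-0.7, 0.9, 0.1]
grip_width: 30.7
```

Request:
arm_command(deltas=[[0,0,-0.006,0],[0,0,0,0],[0,-0.03,0,0],[0,-0.04,0,0],[0,-0.04,0,0]])

```text
time: 56.9
tool_pos: [559.9, -168.2, 375.4]
tcp_rot: [-1.571, -0.002, 3.051]
contact_force: [0.9, 0.4, 0.8]
grip_width: 40.3
```

Request:
arm_command(deltas=[[0,0,-0.04,0],[0,0,-0.04,0],[0,0,-0.03,0],[0,0,0,0],[0,0,0,0]])

```text
time: 57.4
tool_pos: [570.1, -58.4, 374.4]
tcp_rot: [-1.57, -0.0, 3.053]
contact_force: [-1.3, -0.0, -0.3]
grip_width: 39.9
```

```bash
python3 - <<'E'
from h import *
print(tool()[:3,3].round(1),bot.get_obs()["time"],bot.get_obs()["contact_force"])
w=cap("wrist"); s=cap("scene"); d=cap("side")
for n in("wash_bottle","tube_rack","reagent"): print(n,find(s,n,.4),find(d,n,.4))
print(find(d,"cap",.3),find(s,"beaker1",.4))
c=np.zeros((600,800,3),np.uint8); c[:300,:400]=cv2.resize(w["img"],(400,300)); c[:300,400:]=cv2.resize(s["img"][130:340,90:370],(400,300),interpolation=cv2.INTER_CUBIC); c[300:,400:]=cv2.resize(d["img"][90:300,100:380],(400,300),interpolation=cv2.INTER_CUBIC); c[300:,:400]=cv2.resize(d["img"],(400,300)); cv2.imwrite("pics/w5.png",c[:,:,::-1])
E
```

```text
[570.1 -58.4 374.4] 57.4 [-1.29236831 -0.01868378 -0.25318833]
wash_bottle [(0.78, array([791., 100.,  96.]), array([317., 272.]))] [(0.95, array([768., 139., 100.]), array([166., 200.]))]
tube_rack [(0.74, array([591., 431.,  41.]), array([354., 205.]))] [(0.88, array([566., 469.,  44.]), array([156., 306.]))]
reagent [(0.85, array([382., 501.,  61.]), array([330., 166.]))] [(0.93, array([358., 539.,  69.]), array([221., 351.]))]
[(0.51, array([768., 140., 102.]), array([165., 200.]))] [(0.86, array([706., 318.,  48.]), array([354., 235.])), (0.78, array([207., 268.,  46.]), array([254., 164.])), (0.77, array([300., 192.,  45.]), array([250., 182.]))]
```

View pics/w5.png

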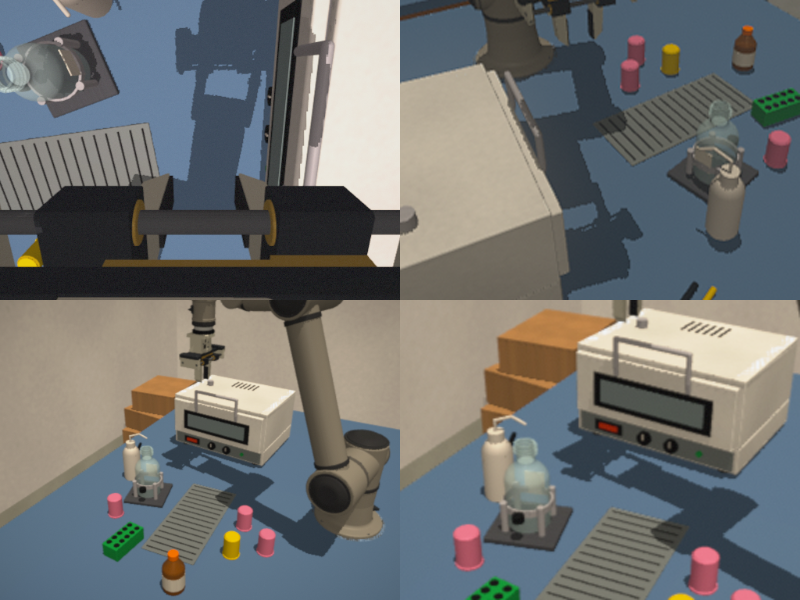

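```bash
python3 -c "
from plant import job; print(job.close_job())"
```

```text
the job is handed in; nothing more can be done
None
```

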